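# Bring the oiler to the grinder's bearing

## Robot

A 6-joint arm with a two-finger parallel gripper is mounted at the origin on the work surface; the furniture and walls round the work are solid. World frame = base frame: x ahead of the robot, y to its left, z up, the work surface at z = 0. Lengths are in mm, angles in rad, forces in N, time in s.
With the tool pointing down it reaches from about 350 to 875 mm from the base axis. Payload 4.2 kg.
Tool frame: the origin (TCP) lies between the finger pads; the fingertips stand 25 mm ahead of it and the grasp point (between the pads) lies 6 mm ahead of it; z points along the fingers, y is the line along which they close (so a half turn about z gives the same grasp; the last joint's range is limited). The gripper opens to 85 mm and grips with 20 to 120 N. Pads are 22 mm wide; open, the fingers measure 114 mm over their backs; the gripper's body (76 mm by 85 mm) begins 54 mm behind the grasp point. The pads swing forward as they close: fully open they stand 13 mm farther back than shut.
Start: joints at [1.573, 0.385, 0.008, 0, -1.194, -0.259], TCP at [158.71, 604.492, 256.312] pointing down, gripper open.
Joint ranges: [-3.14, 3.14], [-1.21, 2.06], [-1.07, 1.41], [-3.16, 2.05], [-2.99, -0.16], [-3.1, 3.1]. Speed limits (rad/s): [2.79, 2.79, 3.14, 3.14, 3.14, 3.14].

## Interface

Orientations are given as a unit quaternion [x, y, z, w].
In Python, from bench import arm gives the robot as it stands.
- The arm moves only by the shell command python3 -m pendant 'ROWS'. ROWS is JSON, a list of rows, each a list of 7 numbers: the shift along the tool's x, y, z in m, then the turn, a rotation vector about the tool's x, y, z in degrees, then the finger opening in m, from 0 to 0.0854. In form: [[x, y, z, wx, wy, wz, fingers], ...]. A call has 1 to 12 rows; each row shifts and turns the commanded pose from where the row before left it, along the tool's axes as they then stand; what a row does not reach is not made up. A row lasts 1/10 s, in which the tool goes at most 50 mm and 8.59 degrees, less where a joint would pass 70% of its speed; a pose out of reach is approached as far as the arm can. A call is refused whole if a number of a shift passes 0.05 or a number of a turn 8.59, either way. A call with a gripper value outside its range is refused whole. The fingers move at their own pace and stop on an object; the grip force is fixed at half the most. Time passes only in rows, so rows that do not move let the fingers close. It gives the time, the measured TCP pose, the force, the opening and the grip force at its end, in the units of the state.
- arm.read_state(): the state, without advancing time (a new reading comes with each control period).
- arm.get_image(name): name is "scene" or "top" or "wrist"; returns a dict with "image" (384x512x3 uint8, red, green, blue), "fx", "fy", "cx", "cy" (pixels), "xyz" and "rotation" of the camera in the world. Camera axes: x right, y down, z forward; pixel columns grow to the right and rows downward; lengths in mm; the calibration is good to about 2 mm. A picture is of the moment at which its call begins. There is no depth.
- arm.job_done(): hands the job in; it is judged then, once.
The state is a dict: "clock": time; "joints": joint angles; "joint_vel": joint speeds; "joint_efforts": joint torques, N m; "position": TCP position; "ee_rot": TCP orientation; "contact_force": force on the tool from outside, world axes, zero at the start; "wrist_torque": the same for the moment, N m; "gripper_width": finger opening in mm; "grasp_force": force on a finger pad.
Only numpy, scipy, OpenCV 4.12 (cv2) and the standard library are available. Lean on these libraries where they do the work, as an engineer would, in place of code of your own. Each camera call takes 0.05 s, during which the arm holds its last target. There are 200 camera calls.

## Task

The grinding head's bearing next to the solid grinding stone is due for oil: pull up the lip of the hinged cap on that bearing's oil cup and swing the cap right back so that it stays open, leaving the other cup's cap alone. Then pick up the bench oiler, carry it upright over the things on the bench without knocking it against the grinder or shifting anything, and finish while holding it still and upright with the tip of its spout about a centimetre above the middle of the open cup, not touching it or the things round it, ready for the first drop.

Things in the scene. Friction and masses are not known exactly. Their poses are not given: they have to be found in the camera images.
- grinder: grey bench grinding head bolted down (fixed), base 92 x 128 x 12 mm; origin under its centre, y along the shaft (left), x away from the robot. Shaft 140 mm up, 186 mm long; bearings on uprights 36 mm left and right of centre, 60 mm pulley between, a wheel on each end. On each bearing stands a brass oil cup with a hinged cap
- stone_wheel: plain solid grinding stone, 80 mm across, 18 mm thick, smooth flat sides; on one end of the shaft (left or right, it changes), its centre on the shaft 30 mm outside that bearing's oil cup; origin at its centre, y along the shaft; fixed
- wire_wheel: wire brush wheel, 80 mm across, of radial steel tufts; on the other end of the shaft; origin at its centre, y along the shaft; fixed
- left_cup (a point): centre of the mouth, at the rim, of the oil cup on the left (+y side) bearing, 205 mm above the bench; cup 30 mm outside, mouth 22 mm; axes as the grinder's
- left_hinge (a point): hinge of that cup's cap, 18 mm behind (grinder +x) the cup centre at rim height; the hinge axis is the grinder's y
- left_cap_lip (a point): point to pinch on the left cap's lip: a brass tongue 10 mm wide (along the hinge axis), 5 mm thick, that juts from the cap toward the robot, spanning 28 to 62 mm from the hinge; this point is 50 mm from the hinge and 3 mm above the hinge plane when shut; moves with the cap; air below it
- left_cap (a joint): angle of the left cup's cap in rad: 0 shut, grows as the lip swings up and back (away from the robot), 1.57 upright, stop at 1.95; slight friction (0.015 N m), it stays where it is left; may start up to 0.25 ajar
- right_cup (a point): centre of the mouth, at the rim, of the oil cup on the right (-y side) bearing, 205 mm above the bench; cup 30 mm outside, mouth 22 mm; axes as the grinder's
- right_hinge (a point): hinge of that cup's cap, 18 mm behind (grinder +x) the cup centre at rim height; the hinge axis is the grinder's y
- right_cap_lip (a point): point to pinch on the right cap's lip: a brass tongue 10 mm wide (along the hinge axis), 5 mm thick, that juts from the cap toward the robot, spanning 28 to 62 mm from the hinge; this point is 50 mm from the hinge and 3 mm above the hinge plane when shut; moves with the cap; air below it
- right_cap (a joint): angle of the right cup's cap in rad: 0 shut, grows as the lip swings up and back (away from the robot), 1.57 upright, stop at 1.95; slight friction (0.015 N m), it stays where it is left; may start up to 0.25 ajar
- oiler: loose bench oiler, 0.1 to 0.3 kg: upright grey plastic bottle 54 mm in diameter, straight-sided to 88 mm, shoulder and black cap up to 113 mm; origin under the bottle's centre, z up, x = direction of the spout. The thin steel spout leaves the cap sideways 107 mm up, runs out at 107 to 116 mm height and bends down at its end
- spout_tip (a point): open end of the oiler's spout, 105 mm in front (oiler +x) of the bottle's axis, 88 mm above its underside; end 5 mm thick, pointing down
- duct_tape: bystander: grey roll of tape lying flat, 107 mm across, 48 mm high, left of the fixed red tool box (which fills x 0.28 to 0.48, y -0.37 to 0.07, 217 mm high with its handle); origin under its centre
- tape_measure: bystander: green tape measure standing on its foot, 40 x 84 x 65 mm high, in front of the grinder, near the corner of the fixed parts cabinet (which fills x 0.41 to 0.59, y 0.28 to 0.60, 248 mm high, with taller cans on top; a house door stands behind the bench at x about 0.63); origin under its centre
- pail: bystander: yellow pail standing behind the tool box, 134 mm across, 212 mm high; origin under its centre
- spray_can: bystander: standing spray can with a pale cap behind the tool box, 58 mm across, 210 mm high; origin under its centre
- wood_glue: bystander: standing glue bottle with a pointed nozzle, 45 x 66 x 196 mm, beside the grinder at the back; origin under its centre

How it is judged:
By the outcome, as a careful person would: the job done as asked, in the order asked, and still so for the second after the job is handed in, while the arm keeps its last pose, push and grip.
It also fails if it takes over 59 s, if anything falls off the work surface, if the arm or the gripper's body presses on something with over 40 N, if the wrist force passes 120 N, or if a joint passes its speed limit or range.

## Working session

There is one attempt and no reset: what is moved stays moved. The work goes in short steps, Python scripts to look and compute and a shell command to move; the robot and the scene stay as the last step left them, time stands still between calls to the robot, and variables do not carry over. Pictures are saved under pics/ and viewed, at most 10 in all, crops included, and the job is handed in when it is done.

```bash
mkdir -p pics; ls; cat > h.py <<'E'
import numpy as np, cv2, json
from bench import arm
from scipy.spatial.transform import Rotation as R
def grab(n,f):
    d=arm.get_image(n); cv2.imwrite(f'pics/{f}.png',d['image'][:,:,::-1])
    np.savez(f'pics/{f}.npz',**d); return d
def ray(f,uv):
    d=np.load(f'pics/{f}.npz'); v=np.array([(uv[0]-d['cx'])/d['fx'],(uv[1]-d['cy'])/d['fy'],1.])
    v=d['rotation']@v; return d['xyz'],v/np.linalg.norm(v)
def atz(f,uv,z):
    o,v=ray(f,uv); return o+v*(z-o[2])/v[2]
def tri(obs):
    A=np.zeros((3,3));b=np.zeros(3)
    for f,uv in obs:
        o,v=ray(f,uv);P=np.eye(3)-np.outer(v,v);A+=P;b+=P@o
    x=np.linalg.solve(A,b); return x,[np.linalg.norm(np.cross(x-ray(f,uv)[0],ray(f,uv)[1])) for f,uv in obs]
def proj(f,p):
    d=np.load(f'pics/{f}.npz'); c=d['rotation'].T@(np.array(p)-d['xyz']); return c[:2]/c[2]*[d['fx'],d['fy']]+[d['cx'],d['cy']]
E
python3 - <<'E'
from h import *
for n in('scene','top','wrist'):
    d=grab(n,n+'0'); print(n,d['xyz'],d['rotation'].round(3).tolist(),d['fx'])
print(arm.read_state())
a=cv2.imread('pics/scene0.png');b=cv2.imread('pics/top0.png')
E
```

```text
pics
scene [-143.82149733  733.83440076 1019.42757931] [-0.312, 0.869, -0.362, 0.129] 433.265079222689
top [ -84.92545911  252.64350963 1342.60401113] [-0.54, 0.814, -0.178, 0.115] 383.37659061704176
wrist [235.38937145 583.71531403 372.1242715 ] [-0.604, 0.782, 0.121, -0.094] 333.644432120998
{'clock': 0.15, 'joints': array([ 1.57258829e+00,  3.85423842e-01,  6.97333341e-03, -3.70284176e-04,
       -1.19397606e+00, -2.58613174e-01]), 'joint_vel': array([-0.00059285, -0.00183167,  0.00463385,  0.00345655,  0.00019485,
       -0.00079044]), 'joint_efforts': array([ 3.18376033e-04, -3.92679262e+01,  1.88581860e+01,  4.18859303e+00,
       -3.42818050e-03,  3.09110497e-07]), 'position': array([158.62374188, 604.14673051, 255.45674837]), 'ee_rot': array([ 9.91757593e-01, -1.28125654e-01, -6.48086198e-05,  8.30567702e-04]), 'contact_force': array([ 0.76499217,  0.02622479, -0.42465334]), 'wrist_torque': array([0.02155368, 0.00194696, 0.0140669 ]), 'grasp_force': 0.0, 'gripper_width': 85.62920611504366}
```

```bash
sed -i "s/d\['rotation'\]@v/R.from_quat(d['rotation']).apply(v)/; s/d\['rotation'\].T@(np.array(p)-d\['xyz'\])/R.from_quat(d['rotation']).inv().apply(np.array(p)-d['xyz'])/" h.py
python3 -c "
import cv2
for n in('scene0','top0'):
    a=cv2.imread(f'pics/{n}.png'); cv2.imwrite(f'pics/{n}b.png',cv2.resize(a,(800,600),interpolation=cv2.INTER_CUBIC))"
```

```text
(no output)
```

View pics/scene0b.png

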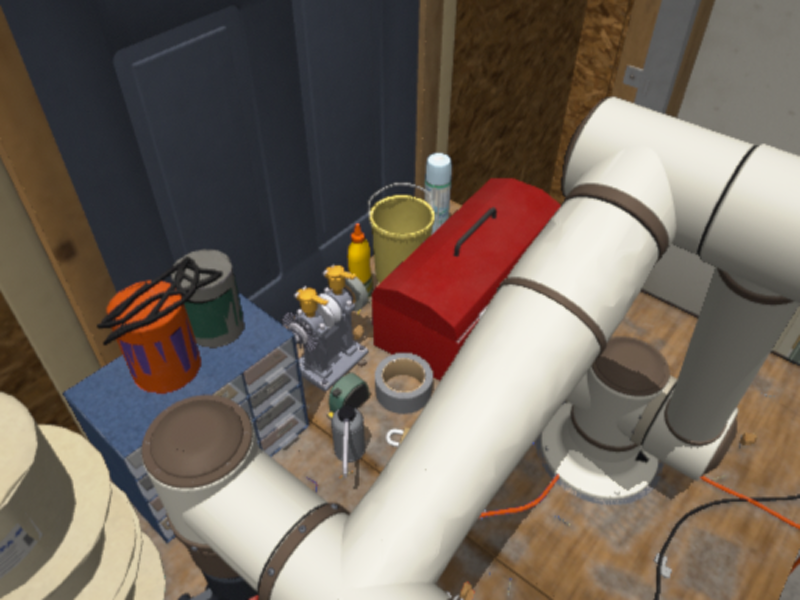

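View pics/top0b.png

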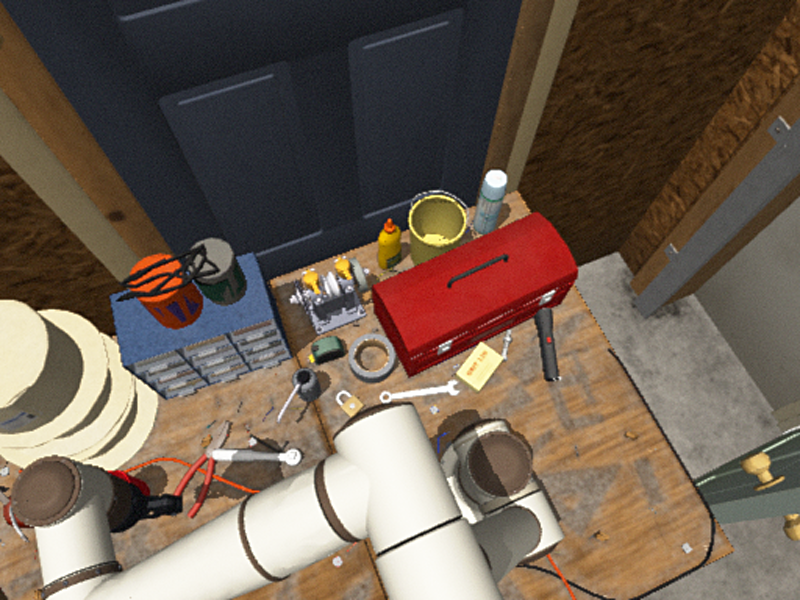

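```bash
python3 -c "
import cv2,numpy as np
a=cv2.imread('pics/scene0.png')[145:325,160:300]; b=cv2.imread('pics/top0.png')[150:280,165:265]
a=cv2.resize(a,None,fx=3.2,fy=3.2,interpolation=cv2.INTER_CUBIC)
b=cv2.resize(b,None,fx=3.4,fy=3.4,interpolation=cv2.INTER_CUBIC)
c=np.zeros((600,800,3),np.uint8); c[:a.shape[0],:a.shape[1]]=a; c[:b.shape[0],455:455+b.shape[1]]=b[:,:345]; cv2.imwrite('pics/c0.png',c)"
python3 - <<'E'
from h import *
print(atz('scene0',np.array([310,295])*.64,205),atz('scene0',np.array([338,270])*.64,205))
print(atz('top0',np.array([312,280])*.64,205),atz('top0',np.array([345,265])*.64,205))
E
```

```text
[494.28197599 189.10687083 205.        ] [500.62161411 112.06256545 205.        ]
[491.9710662  190.89846838 205.        ] [498.36423935 113.93553536 205.        ]
```

View pics/c0.png

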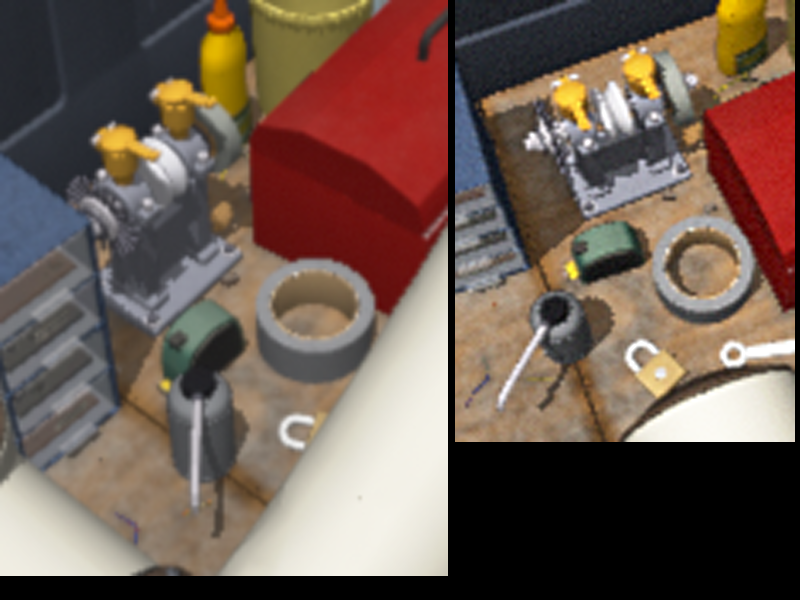

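```bash
python3 - <<'E'
from h import *
s=lambda X,Y:('scene0',(160+X/3.2,145+Y/3.2)); t=lambda X,Y:('top0',(165+(X-455)/3.4,150+Y/3.4))
for n,a,b in [('tip',(194,505),(500,405)),('oilcap',(197,383),(556,308)),('Rlip',(213,102),(655,97)),('Rcap',(174,95),(637,66)),('Llip',(155,156),(578,127)),('Lcap',(118,135),(570,93))]:
    x,e=tri([s(*a),t(*b)]); print(n,x.round(1),np.round(e,1))
E
```

```text
tip [266.5 359.2  92.3] [1.1 1.1]
oilcap [336.5 277.8  96.9] [0.1 0.1]
Rlip [455.8 118.5 220.8] [0.1 0.1]
Rcap [501.7 120.2 203.6] [1. 1.]
Llip [452.  196.3 220.7] [2.6 2.6]
Lcap [496.4 191.7 211.5] [0.2 0.2]
```

```bash
cat >> h.py <<'E'
def plan(p=None,Rt=None,g=None):
    "turn first, then shift: totals in tool axes"
    s=arm.read_state(); R0=R.from_quat(s['ee_rot']); print('now',s['position'].round(1),'zaxis',R0.apply([0,0,1]).round(3),'y',R0.apply([0,1,0]).round(3),'j',s['joints'].round(2),'t',s['clock'],'F',s['contact_force'].round(1),s['gripper_width'])
    if Rt is not None:
        print('turn deg',np.degrees((R0.inv()*Rt).as_rotvec()).round(2)); R0=Rt
    if p is not None: 
        d=R0.inv().apply(np.array(p)-s['position'])/1000; print('shift',d.round(4),'len',np.linalg.norm(d).round(3))
def tool(yaw,tilt):
    "tool x along yaw deg; tilt forward deg from straight down"
    return R.from_euler('z',yaw,degrees=True)*R.from_quat([1,0,0,0])*R.from_euler('y',tilt,degrees=True)
E
python3 -m pendant '[[0.0239,0.0346,-0.00625,0,0,0,0.03],[0.0239,0.0346,-0.00625,0,0,0,0.03],[0.0239,0.0346,-0.00625,0,0,0,0.03],[0.0239,0.0346,-0.00625,0,0,0,0.03],[0.0239,0.0346,-0.00625,0,0,0,0.03],[0.0239,0.0346,-0.00625,0,0,0,0.03],[0.0239,0.0346,-0.00625,0,0,0,0.03],[0.0239,0.0346,-0.00625,0,0,0,0.03],[0.0239,0.0346,-0.00625,0,0,0,0.03],[0.0239,0.0346,-0.00625,0,0,0,0.03],[0.0239,0.0346,-0.00625,0,0,0,0.03],[0.0239,0.0346,-0.00625,0,0,0,0.03]]'
python3 - <<'E'
from h import *
plan([340,130,330],tool(3,30)); grab('wrist','w1')
E
```

```text
clock: 1.35
position: [330.5, 128.3, 331.7]
ee_rot: [0.992, -0.128, 0.0, -0.0]
contact_force: [1.2, 0.2, 0.1]
gripper_width: 29.8
grasp_force: 0.0
now [330.5 128.3 331.7] zaxis [ 0.     0.001 -1.   ] y [-0.253 -0.967 -0.001] j [ 0.84 -0.16 -0.43 -0.   -1.3   0.48] t 1.35 F [1.2 0.2 0.1] 29.780960250329848
turn deg [  4.59  29.74 -17.27]
shift [ 0.0075 -0.0012  0.0062] len 0.01
```

View pics/w1.png

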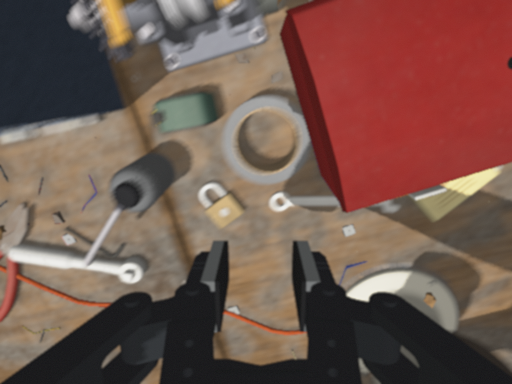

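The picture shows the oiler with its cap at about (127,195) and spout tip at (88,262), the toolbox on the right and the grinder cut off at the top. I'll turn and tilt to see the cups.

```bash
python3 -m pendant '[[0,0,0,0.92,5.95,-3.45,0.03],[0,0,0,0.92,5.95,-3.45,0.03],[0,0,0,0.92,5.95,-3.45,0.03],[0,0,0,0.92,5.95,-3.45,0.03],[0,0,0,0.92,5.95,-3.45,0.03],[0,0,0,0,0,0,0.03],[0,0,0,0,0,0,0.03]]'
python3 - <<'E'
from h import *
grab('wrist','w2'); plan([380,125,290],tool(3,50)); 
E
```

```text
clock: 2.1
position: [330.4, 130.1, 331.6]
ee_rot: [0.966, 0.025, 0.258, -0.007]
contact_force: [0.6, 0.6, -0.2]
gripper_width: 30.3
grasp_force: 0.0
now [330.9 130.8 332.3] zaxis [ 0.498  0.027 -0.867] y [ 0.05  -0.999 -0.002] j [ 1.18 -0.42 -0.88  0.58 -0.95  0.13] t 2.15 F [ 0.4 -0.5 -0.1] 30.13833904724869
turn deg [-1.000e-02  2.005e+01 -1.600e-01]
shift [-0.0011  0.0083  0.0645] len 0.065
```

View pics/w2.png

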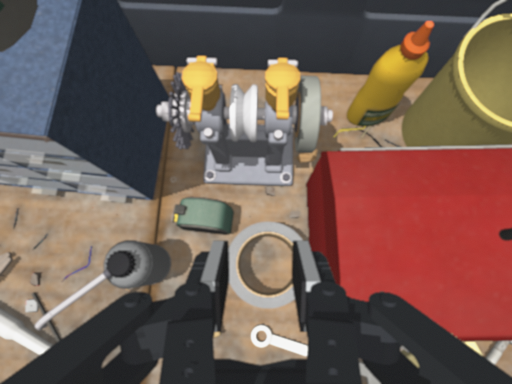

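The wire wheel is on the left at (180,115) and the solid stone on the right at (312,115), so I want the right cap. Its lip end is at (282,117).

```bash
python3 - <<'E'
from h import *
s=lambda X,Y:('scene0',(160+X/3.2,145+Y/3.2)); t=lambda X,Y:('top0',(165+(X-455)/3.4,150+Y/3.4)); w=lambda X,Y:('w2',(X,Y))
for n,a,b,c in [('tip',(194,505),(500,405),(40,326)),('oilcap',(197,383),(556,308),(119,263)),('Rlip',(213,102),(655,97),(282,117)),('Llip',(155,156),(578,127),(197,117)),('Rcap',(174,95),(637,66),(282,72)),('Lcap',(118,135),(570,93),(200,72))]:
    for o in ([s(*a),w(*c)],[s(*a),t(*b),w(*c)]):
        x,e=tri(o); print(n,x.round(1),np.round(e,1))
a=cv2.imread('pics/w2.png')[40:200,140:350]; cv2.imwrite('pics/w2c.png',cv2.resize(a,None,fx=3.7,fy=3.7,interpolation=cv2.INTER_CUBIC))
E
```

```text
tip [264.9 360.4  95. ] [0.7 0.7]
tip [265.5 359.9  95.4] [1.4 1.3 0.6]
oilcap [334.  281.8 103.9] [1.3 1.3]
oilcap [334.2 280.2 103.8] [1.4 2.6 2.4]
Rlip [457.5 118.2 220.4] [1.3 1.3]
Rlip [456.9 118.4 220.6] [0.9 0.8 1.7]
Llip [458.3 189.1 210.4] [1.5 1.5]
Llip [458.  192.  211.7] [3.  4.8 2.9]
Rcap [505.9 118.9 203. ] [3.9 3.9]
Rcap [503.9 119.9 204.4] [3.2 1.6 4.7]
Lcap [499.9 190.5 210.3] [1.9 1.9]
Lcap [498.5 190.9 210.8] [1.  1.9 2.8]
```

View pics/w2c.png

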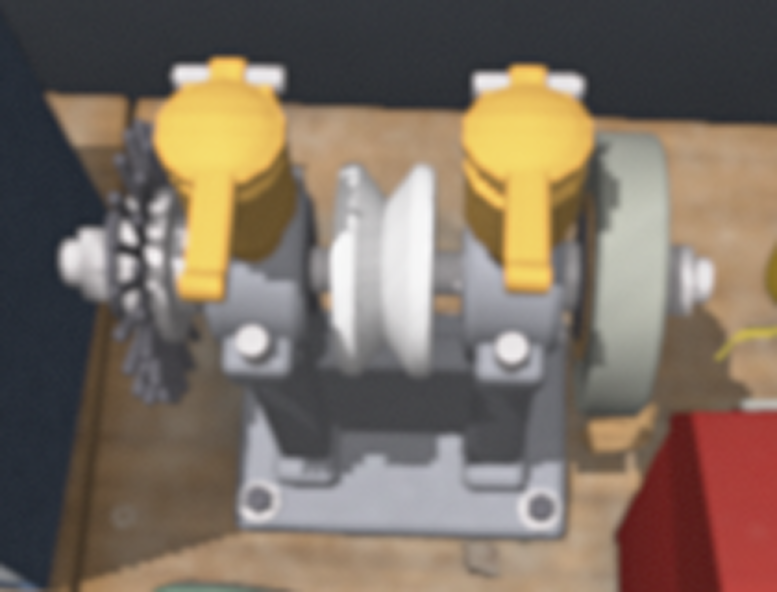

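```bash
python3 - <<'E'
from h import *
c=lambda X,Y:(140+X/3.7,40+Y/3.7)
for n,p,z in [('BL',(240,522),12),('BR',(563,535),12),('hR',(528,85),207),('hL',(228,76),207)]:
    print(n,atz('w2',c(*p),z).round(1))
L,Rr=atz('w2',c(240,522),12),atz('w2',c(563,535),12)
v=(L-Rr)[:2]; print(np.linalg.norm(v)); 
yaw=np.degrees(np.arctan2(-v[0],v[1])); 
ya=np.array([v[0],v[1]])/np.linalg.norm(v); xa=np.array([ya[1],-ya[0]])
g=(L+Rr)[:2]/2+46*xa; print('yaw',yaw,'g',g,'Rcup',g-36*ya,'Rhinge',g-36*ya+18*xa,'Lcup',g+36*ya,'stone',g-66*ya)
E
```

```text
BL [453.4 215.1  12. ]
BR [454.7  91.1  12. ]
hR [516.7 119.4 207. ]
hL [515.5 191.4 207. ]
123.99975506003184
yaw 0.605991816342941 g [500.02197265 153.54507453] Rcup [500.40272144 117.54708805] Rhinge [518.40171468 117.73746245] Lcup [499.64122386 189.543061  ] stone [500.72001209  87.54876599]
```

```bash
python3 - <<'E'
from h import *
T=tool(-10,50); off=T.apply([11,0,25])
y=120
C=[np.array([435,y,230]),np.array([440,y,200]),np.array([466,y,203])]+[np.array([518-50*np.cos(t),y,204+50*np.sin(t)]) for t in np.radians([15,35,60,85,105,110])]
plan(C[0]-off,T)
for a,b in zip(C,C[1:]): print((b-off).round(0),(T.inv().apply(b-a)/1000).round(4), np.linalg.norm(b-a).round(1))
E
```

```text
now [330.9 130.8 332.3] zaxis [ 0.498  0.027 -0.867] y [ 0.05  -0.999 -0.002] j [ 1.18 -0.42 -0.88  0.58 -0.95  0.13] t 2.15 F [ 0.4 -0.5 -0.1] 30.13833904724869
turn deg [-8.41 19.98  9.85]
shift [-0.0223 -0.0075  0.1207] len 0.123
[414. 125. 208.] [-0.0198 -0.0009  0.0231] 30.4
[440. 125. 211.] [ 0.0188 -0.0045  0.0177] 26.2
[444. 125. 225.] [ 0.013  -0.0006 -0.0062] 14.4
[451. 125. 240.] [ 0.0167 -0.0013 -0.0046] 17.4
[467. 125. 255.] [ 0.0213 -0.0028  0.0026] 21.6
[488. 125. 261.] [ 0.0181 -0.0036  0.0114] 21.6
[505. 125. 260.] [ 0.0098 -0.003   0.014 ] 17.4
[509. 125. 259.] [ 0.0016 -0.0007  0.004 ] 4.4
```

```bash
python3 -m pendant '[[0.02,0,0.03,0,0,0,0],[0.02,0,0.03,0,0,0,0],[0,0,0,-2.1,5,2.46,0],[0,0,0,-2.1,5,2.46,0],[0,0,0,-2.1,5,2.46,0],[0,0,0,-2.1,5,2.46,0],[0,0,0,0,0,0,0],[0,0,0,0,0,0,0]]'
python3 - <<'E'
from h import *
T=tool(-10,50); off=T.apply([11,0,25])
plan(np.array([435,120,230])-off,T)
E
```

```text
clock: 2.95
position: [404.8, 142.0, 319.4]
ee_rot: [0.909, -0.078, 0.407, 0.041]
contact_force: [-0.3, -0.5, 1.3]
gripper_width: 0.1
grasp_force: 0.0
now [404.8 142.  319.4] zaxis [ 0.733 -0.138 -0.666] y [-0.175 -0.985  0.011] j [ 0.87 -0.23 -1.07  1.31 -0.74 -0.51] t 2.95 F [-0.3 -0.5  1.3] 0.06854910159416149
turn deg [0.46 1.74 0.46]
shift [-0.0579  0.0164  0.0582] len 0.084
```

```bash
cat > wp.py <<'E'
from h import *
T=tool(-10,35); off=T.apply([11,0,25]); y=120
C=[np.array([440,y,240]),np.array([446,y,206])]+[np.array([518-61*np.cos(t)+6.9-1.5*(i==0),y,204.5+61*np.sin(t)-9.8]) for i,t in enumerate(np.radians([8,20,35,55]))]+[np.array([518-49*np.cos(t),y,204.5+49*np.sin(t)]) for t in np.radians([70,85,100,110])]
E
python3 - <<'E'
from wp import *
plan(C[0]-off,T)
for a,b in zip(C,C[1:]): print((b-off).round(0),(T.inv().apply(b-a)/1000).round(4), np.linalg.norm(b-a).round(1))
E
```

```text
now [404.8 142.  319.4] zaxis [ 0.733 -0.138 -0.666] y [-0.175 -0.985  0.011] j [ 0.87 -0.23 -1.07  1.31 -0.74 -0.51] t 2.95 F [-0.3 -0.5  1.3] 0.06854910159416149
turn deg [  0.52 -13.26   0.39]
shift [-0.0251  0.0156  0.0621] len 0.069
[423. 124. 220.] [-0.0147 -0.001   0.0312] 34.5
[440. 124. 217.] [ 0.0121 -0.003   0.0119] 17.2
[445. 124. 230.] [ 0.0108 -0.0008 -0.0075] 13.2
[452. 124. 244.] [ 0.014  -0.0013 -0.0074] 15.9
[467. 124. 259.] [ 0.0207 -0.0026 -0.0038] 21.2
[478. 124. 265.] [ 0.0125 -0.002   0.0016] 12.8
[491. 124. 267.] [ 0.0117 -0.0022  0.0048] 12.8
[504. 124. 267.] [ 0.01   -0.0022  0.0077] 12.8
[512. 124. 265.] [ 0.0054 -0.0014  0.0065] 8.5
```

```bash
python3 -m pendant '[[0,0,0,0.26,-6.63,0.2,0],[0,0,0,0.26,-6.63,0.2,0],[-0.0125,0.0078,0.031,0,0,0,0],[-0.0125,0.0078,0.031,0,0,0,0],[0,0,0,0,0,0,0],[0,0,0,0,0,0,0]]'
python3 - <<'E'
from wp import *
plan(C[1]-off,T)
E
```

```text
clock: 3.55
position: [420.0, 120.8, 256.1]
ee_rot: [0.945, -0.085, 0.315, 0.03]
contact_force: [-0.5, 0.2, 1.2]
gripper_width: 0.1
grasp_force: 0.0
now [420.  120.8 256.1] zaxis [ 0.591 -0.11  -0.799] y [-0.18  -0.984  0.003] j [ 0.73 -0.14 -1.06  1.19 -0.54 -0.36] t 3.55 F [-0.5  0.2  1.2] 0.09478505827613191
turn deg [ 0.36 -1.93 -0.17]
shift [-0.0187 -0.0037  0.0308] len 0.036
```

```bash
python3 - <<'E'
from h import *
T=tool(0,15); P=np.array([463,118.5,218])
plan(P+[0,0,38]-T.apply([0,0,9]),T)
E
```

```text
now [420.  120.8 256.1] zaxis [ 0.591 -0.11  -0.799] y [-0.18  -0.984  0.003] j [ 0.73 -0.14 -1.06  1.19 -0.54 -0.36] t 3.55 F [-0.5  0.2  1.2] 0.09478505827613191
turn deg [  4.73 -21.85  -9.27]
shift [0.0415 0.0023 0.0022] len 0.042
```

```bash
python3 -m pendant '[[0,0,0,1.18,-5.46,-2.32,0.03],[0,0,0,1.18,-5.46,-2.32,0.03],[0,0,0,1.18,-5.46,-2.32,0.03],[0,0,0,1.18,-5.46,-2.32,0.03],[0.0415,0.0023,0.002,0,0,0,0.03],[0,0,0,0,0,0,0.03],[0,0,0,0,0,0,0.03]]'
python3 - <<'E'
from h import *
T=tool(0,15); P=np.array([463,118.5,218])
plan(P-T.apply([0,0,9]),T); grab('wrist','w3')
E
```

```text
clock: 4.25
position: [462.5, 117.1, 270.2]
ee_rot: [0.986, -0.015, 0.163, 0.007]
contact_force: [-1.0, -1.4, -0.5]
gripper_width: 30.3
grasp_force: 0.0
now [462.5 117.1 270.2] zaxis [ 0.322 -0.02  -0.946] y [-0.031 -0.999  0.01 ] j [ 0.71 -0.02 -0.63  0.33 -0.75  0.61] t 4.25 F [-1.  -1.4 -0.5] 30.27565488561647
turn deg [ 1.07 -3.81 -1.55]
shift [-0.013  -0.0014  0.0415] len 0.044
```

View pics/w3.png

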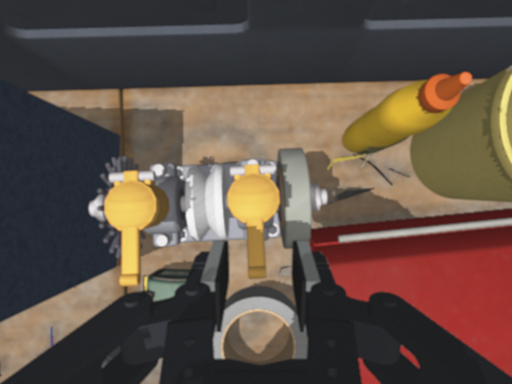

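The lip ends at (257,277), midway between the fingers, and the stone is at (293,197). I'll check the height before pinching.

```bash
python3 - <<'E'
from h import *
print(tri([('w3',(257.5,277)),('w2',(282.7,115)),('scene0',(160+213/3.2,145+102/3.2))]))
print('hinge',tri([('w3',(254,168)),('w2',(282.7,63))]),'lh',atz('w3',(133,177),205),atz('w3',(254,168),205))
print('left lip',tri([('w3',(130,284)),('w2',(195,118.5))]))
print('cap c',atz('w3',(253.5,199),212),atz('w3',(130.5,207),212))
E
```

```text
(array([457.72921054, 117.88384643, 221.19293542]), [np.float64(0.657398980027583), np.float64(2.3180740690774155), np.float64(1.8661535579596926)])
hinge (array([518.99231484, 118.55022743, 203.47124493]), [np.float64(0.6751958464952732), np.float64(0.6751958464952913)]) lh [515.50021069 190.65632838 205.        ] [518.79225945 117.86700223 205.        ]
left lip (array([454.84913781, 189.09607798, 218.17689177]), [np.float64(0.30207552043228525), np.float64(0.30207552043230007)])
cap c [500.11147338 118.64467563 212.        ] [497.61919945 189.89761252 212.        ]
```

```bash
python3 -m pendant '[[-0.0082,-0.0007,0.02,0,0,0,0.03],[-0.0082,-0.0007,0.02,0,0,0,0.03],[0,0,0,0,0,0,0.03],[0,0,0,0,0,0,0],[0,0,0,0,0,0,0],[0,0,0,0,0,0,0],[0,0,0,0,0,0,0]]'
python3 - <<'E'
from h import *
h=np.array([518.5,118.2,204.5])
s=arm.read_state(); R0=R.from_quat(s['ee_rot']); P=s['position']+R0.apply([0,0,9]); v=P-h; th0=np.arctan2(v[2],-v[0]); r=np.hypot(v[0],v[2])
plan(); print('P',P,np.degrees(th0),r)
a=P
for t in [20,30,40,50,60,70]:
    b=h+[-r*np.cos(np.radians(t)),0,r*np.sin(np.radians(t))]; b[1]=P[1]; print(t,(R0.inv().apply(b-a)/1000).round(4)); a=b
E
```

```text
clock: 5.0
position: [460.1, 118.8, 227.8]
ee_rot: [0.986, -0.014, 0.165, 0.006]
contact_force: [-10.4, 9.3, 1.3]
gripper_width: 8.2
grasp_force: 58.8
now [460.1 118.8 227.8] zaxis [ 0.325 -0.016 -0.945] y [-0.029 -1.     0.007] j [ 0.71  0.02 -0.72  0.39 -0.62  0.54] t 5.0 F [-10.4   9.3   1.3] 8.230304583539887
P [463.04476682 118.65890092 219.30498744] 14.947741978166999 57.39747851424521
20 [ 0.003  -0.     -0.0041]
30 [ 0.0069 -0.0001 -0.0072]
40 [ 0.0081 -0.0001 -0.0059]
50 [ 0.009  -0.0002 -0.0044]
60 [ 0.0096 -0.0002 -0.0028]
70 [ 0.0099 -0.0002 -0.001 ]
```

```bash
python3 -m pendant '[[0.003,0,-0.0041,0,0,0,0],[0.0035,0,-0.0036,0,0,0,0],[0.0034,0,-0.0036,0,0,0,0],[0.0041,0,-0.0030,0,0,0,0],[0.004,0,-0.0029,0,0,0,0]]'
```

```text
clock: 5.5
position: [471.2, 119.1, 247.8]
ee_rot: [0.986, -0.014, 0.164, 0.006]
contact_force: [-0.2, 10.5, -13.7]
gripper_width: 8.1
grasp_force: 60.7
```

```bash
python3 -m pendant '[[0.009,0,-0.0044,0,0,0,0],[0.0096,0,-0.0028,0,0,0,0],[0.0099,0,-0.001,0,0,0,0],[0,0,0,0,0,0,0]]'
python3 - <<'E'
from h import *
plan(); grab('wrist','w4')
E
```

```text
clock: 5.9
position: [496.0, 119.0, 265.2]
ee_rot: [0.986, -0.015, 0.164, 0.005]
contact_force: [-5.4, 12.4, -6.5]
gripper_width: 7.9
grasp_force: 59.1
now [496.  119.  265.2] zaxis [ 0.323 -0.015 -0.946] y [-0.031 -1.     0.006] j [ 0.66  0.04 -0.57  0.32 -0.73  0.67] t 5.9 F [-5.4 12.4 -6.5] 7.945564000225435
```

View pics/w4.png

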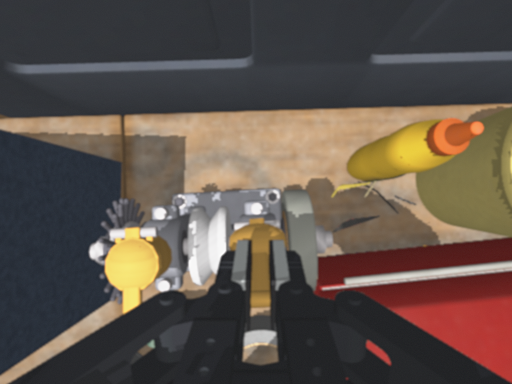

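The cap is up at about 70° with the lip held between the pads at (260,265). I'll keep swinging it along the arc.

```bash
python3 - <<'E'
from h import *
h=np.array([518.5,118.2,204.5])
s=arm.read_state(); R0=R.from_quat(s['ee_rot']); P=s['position']+R0.apply([0,0,9]); v=P-h; print(np.degrees(np.arctan2(v[2],-v[0])),np.hypot(v[0],v[2]))
r=57.4;a=P
for t in [80,90,100,108]:
    b=h+[-r*np.cos(np.radians(t)),0,r*np.sin(np.radians(t))]; b[1]=P[1]; print(t,(R0.inv().apply(b-a)/1000).round(4)); a=b
E
```

```text
69.16571291824877 55.70989486691953
80 [ 0.0108 -0.0003 -0.001 ]
90 [ 0.0097 -0.0003  0.0024]
100 [ 0.0091 -0.0003  0.004 ]
108 [ 0.0067 -0.0002  0.0043]
```

```bash
python3 -m pendant '[[0.0054,0,-0.0006,0,0,0,0],[0.0054,0,-0.0004,0,0,0,0],[0.0097,0,0.0024,0,0,0,0],[0.0091,0,0.004,0,0,0,0],[0.0067,0,0.0043,0,0,0,0],[0.003,0,0.002,0,0,0,0],[0,0,0,0,0,0,0]]'
python3 - <<'E'
from h import *
h=np.array([518.5,118.2,204.5])
s=arm.read_state(); R0=R.from_quat(s['ee_rot']); P=s['position']+R0.apply([0,0,9]); v=P-h; print(np.degrees(np.arctan2(v[2],-v[0])),np.hypot(v[0],v[2]))
E
```

```text
clock: 6.65
position: [538.5, 118.3, 268.6]
ee_rot: [0.986, -0.014, 0.166, 0.005]
contact_force: [-1.2, 11.4, -3.6]
gripper_width: 1.0
grasp_force: 57.4
112.48066530826289 60.123404833817176
```

```bash
python3 -m pendant '[[0,0,0,0,0,0,0.03],[0,0,0,0,0,0,0.03],[0.008,0,-0.024,0,0,0,0.03],[0.008,0,-0.024,0,0,0,0.03],[-0.03,0,-0.01,0,0,0,0.03],[-0.03,0,-0.01,0,0,0,0.03],[-0.03,0,-0.01,0,0,0,0.03],[0,0,0,0,0,0,0.03],[0,0,0,0,0,0,0.03]]'
python3 - <<'E'
from h import *
plan(); grab('wrist','w5'); grab('scene','s5'); grab('top','t5')
c=lambda f,x,y,w,h,k: cv2.resize(cv2.imread(f'pics/{f}.png')[y:y+h,x:x+w],(int(w*k),int(h*k)),interpolation=cv2.INTER_CUBIC)
o=np.zeros((400,800,3),np.uint8); a=c('w5',60,60,300,300,1.33); o[:399,:399]=a; b=c('s5',175,155,100,100,4); o[:,400:]=b; cv2.imwrite('pics/m5.png',o)
E
```

```text
clock: 7.55
position: [441.5, 118.0, 318.3]
ee_rot: [0.986, -0.015, 0.165, 0.008]
contact_force: [0.4, -0.2, -0.2]
gripper_width: 29.9
grasp_force: 0.0
now [441.5 118.  318.3] zaxis [ 0.325 -0.021 -0.946] y [-0.032 -0.999  0.011] j [ 0.76 -0.1  -0.57  0.31 -0.9   0.62] t 7.55 F [ 0.4 -0.2 -0.2] 29.89250038953876
```

View pics/m5.png

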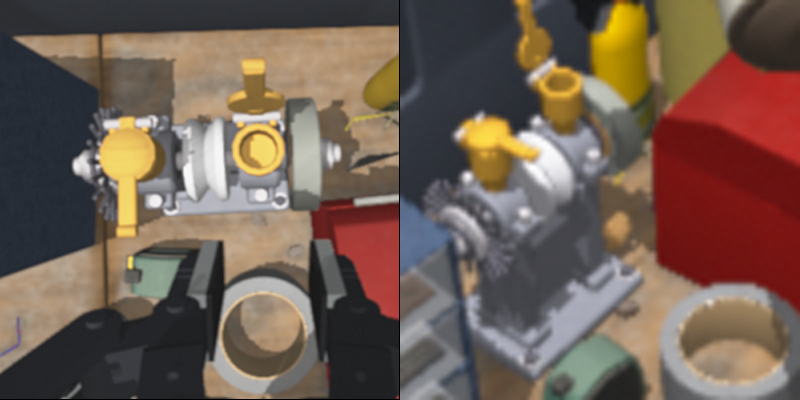

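```bash
python3 - <<'E'
from h import *
print('cup',atz('w5',(60+259/1.33,60+151/1.33),205), tri([('w5',(60+259/1.33,60+151/1.33)),('s5',(175+(562-400)/4,155+82/4))]))
for d in (90,100,105,110,112):
    t=np.radians(d); p=np.array([518.5-62*np.cos(t)+3*np.sin(t),118.3,204.5+62*np.sin(t)+3*np.cos(t)]); print(d,proj('w5',p).round(1),proj('s5',p).round(1),proj('t5',p).round(1))
print('obs w5',60+254/1.33,60+62/1.33)
a=cv2.imread('pics/s5.png')[130:190,190:240]; m=cv2.inRange(cv2.cvtColor(a,cv2.COLOR_BGR2HSV),(15,130,90),(24,255,255))
ys,xs=np.nonzero(m); print([(y+130,xs[ys==y].min()+190,xs[ys==y].max()+190) for y in sorted(set(ys))][:14])
E
```

```text
cup [498.55585642 118.51352824 205.        ] (array([498.70056751, 118.31808977, 200.3716825 ]), [np.float64(0.31345290805634046), np.float64(0.31345290805624176)])
90 [253.2 124.2] [207.7 153.8] [215.6 155.3]
100 [252.7 106. ] [204.9 152.6] [214.5 152.9]
105 [252.4  97.7] [203.5 152.2] [214.  151.8]
110 [252.2  90. ] [202.3 152. ] [213.5 150.8]
112 [252.1  87.1] [201.8 151.9] [213.3 150.5]
obs w5 250.97744360902254 106.61654135338345
[(np.int64(153), np.int64(204), np.int64(206)), (np.int64(154), np.int64(204), np.int64(207)), (np.int64(155), np.int64(204), np.int64(232)), (np.int64(156), np.int64(204), np.int64(235)), (np.int64(157), np.int64(205), np.int64(235)), (np.int64(158), np.int64(205), np.int64(236)), (np.int64(159), np.int64(205), np.int64(236)), (np.int64(160), np.int64(205), np.int64(236)), (np.int64(161), np.int64(206), np.int64(236)), (np.int64(162), np.int64(206), np.int64(236)), (np.int64(163), np.int64(206), np.int64(236)), (np.int64(164), np.int64(205), np.int64(236)), (np.int64(165), np.int64(205), np.int64(236)), (np.int64(166), np.int64(205), np.int64(236))]
```

The cap stands at about 100°, with the cup open and its mouth at crop (259,151). The left cap hasn't been touched. I'll nudge the cap close to its stop with closed fingers.

```bash
python3 - <<'E'
from h import *
s=arm.read_state(); R0=R.from_quat(s['ee_rot']); off=R0.apply([11,0,25])
plan(np.array([485,118.3,258])-off)
for p in [(485,118.3,258),(524,118.3,253),(535,118.3,251)]: print((np.array(p)-off).round(1),(R0.inv().apply(np.array(p)-(485,118.3,258))/1000).round(4))
E
```

```text
now [442.4 118.1 317.4] zaxis [ 0.323 -0.022 -0.946] y [-0.034 -0.999  0.012] j [ 0.75 -0.1  -0.57  0.31 -0.9   0.62] t 7.7 F [ 0.  -0.1 -0.6] 29.733859283448716
shift [ 0.01   -0.0024  0.0449] len 0.046
[466.5 119.2 278.1] [0. 0. 0.]
[505.5 119.2 273.1] [ 0.0353 -0.0014  0.0173]
[516.5 119.2 271.1] [ 0.045  -0.0018  0.0228]
```

```bash
python3 -m pendant '[[0,0,0,0,0,0,0],[0.005,-0.0012,0.0225,0,0,0,0],[0.005,-0.0012,0.0225,0,0,0,0],[0.0175,-0.0007,0.0087,0,0,0,0],[0.0178,-0.0007,0.0086,0,0,0,0],[0.004,0,0.0025,0,0,0,0],[0.005,0,0.0025,0,0,0,0],[0,0,0,0,0,0,0]]'
python3 - <<'E'
from h import *
plan()
E
```

```text
clock: 8.5
position: [515.3, 118.6, 270.5]
ee_rot: [0.986, -0.016, 0.163, 0.009]
contact_force: [-0.7, 0.1, 0.3]
gripper_width: -0.3
grasp_force: 0.0
now [515.3 118.6 270.5] zaxis [ 0.322 -0.023 -0.946] y [-0.034 -0.999  0.013] j [ 0.63  0.07 -0.52  0.31 -0.75  0.7 ] t 8.5 F [-0.7  0.1  0.3] -0.3293290797452524
```

```bash
python3 -m pendant '[[0.002,0,0.0007,0,0,0,0],[0,0,0,0,0,0,0]]'; python3 -m pendant '[[0.0015,0,0.0005,0,0,0,0],[0,0,0,0,0,0,0]]'; python3 -m pendant '[[-0.04,0,-0.012,0,0,0,0],[-0.03,0,-0.03,0,0,0,0.03],[-0.02,0,-0.03,0,0,0,0.03],[0,0,0,0,0,0,0.03],[0,0,0,0,0,0,0.03]]'
python3 - <<'E'
from h import *
grab('wrist','w6'); grab('scene','s6')
for d in (95,100,105,108,112):
    t=np.radians(d); p=np.array([518.5-62*np.cos(t)+3*np.sin(t),118.3,204.5+62*np.sin(t)+3*np.cos(t)]); print(d,proj('w6',p).round(1))
a=cv2.imread('pics/w6.png'); m=cv2.inRange(cv2.cvtColor(a,cv2.COLOR_BGR2HSV),(15,130,90),(24,255,255))[:,235:275]
ys,xs=np.nonzero(m); print([(int(y),int(xs[ys==y].min()+235),int(xs[ys==y].max()+235)) for y in sorted(set(ys))][:60:3])
# oiler pose; top-down grasp
cap=np.array([334.2,280.2]); 
plan()
E
```

```text
clock: 8.7
position: [516.9, 118.7, 271.1]
ee_rot: [0.986, -0.015, 0.164, 0.009]
contact_force: [0.6, 0.0, 0.3]
gripper_width: -0.0
grasp_force: 0.0
clock: 8.9
position: [518.5, 118.7, 271.0]
ee_rot: [0.986, -0.015, 0.164, 0.009]
contact_force: [-0.9, -0.6, 0.1]
gripper_width: -0.0
grasp_force: 0.4
clock: 9.4
position: [410.1, 123.1, 310.7]
ee_rot: [0.986, -0.015, 0.165, 0.008]
contact_force: [-0.4, -0.0, -0.6]
gripper_width: 30.3
grasp_force: 0.0
95 [260.6  53.9]
100 [260.2  45.1]
105 [259.9  36.9]
108 [259.7  32.4]
112 [259.5  26.9]
[(23, 251, 264), (26, 247, 265), (29, 247, 265), (32, 248, 265), (35, 248, 264), (38, 248, 265), (41, 249, 264), (44, 249, 265), (47, 249, 265), (50, 249, 265), (53, 249, 265), (56, 249, 265), (59, 250, 264), (62, 250, 264), (65, 251, 264), (68, 246, 270), (71, 243, 274), (74, 239, 274), (77, 238, 274), (80, 237, 274)]
now [410.5 122.7 309.3] zaxis [ 0.322 -0.023 -0.946] y [-0.033 -0.999  0.013] j [ 0.83 -0.15 -0.64  0.33 -0.9   0.53] t 9.5 F [-0.4  0.3  0.1] 29.818163901785944
```

```bash
python3 - <<'E'
from h import *
plan([325,285,260],tool(0,0))
E
```

```text
now [410.5 122.7 309.3] zaxis [ 0.322 -0.023 -0.946] y [-0.033 -0.999  0.013] j [ 0.83 -0.15 -0.64  0.33 -0.9   0.53] t 9.5 F [-0.4  0.3  0.1] 29.818163901785944
turn deg [  1.05 -18.81  -1.77]
shift [-0.0855 -0.1623  0.0493] len 0.19
```

```bash
python3 -m pendant '[[0,0,0,0.35,-6.27,-0.59,0.0854],[0,0,0,0.35,-6.27,-0.59,0.0854],[0,0,0,0.35,-6.27,-0.59,0.0854],[-0.02,-0.0405,0.012,0,0,0,0.0854],[-0.02,-0.0405,0.012,0,0,0,0.0854],[-0.02,-0.0405,0.012,0,0,0,0.0854],[-0.02,-0.0405,0.012,0,0,0,0.0854],[0,0,0,0,0,-8.5,0.0854],[0,0,0,0,0,-8.5,0.0854],[0,0,0,0,0,-8.5,0.0854],[0,0,0,0,0,-8.5,0.0854],[0,0,0,0,0,-8.5,0.0854]]'
python3 -m pendant '[[0,0,0,0,0,-8.5,0.0854],[0,0,0,0,0,-8.5,0.0854],[0,0,0,0,0,-8.5,0.0854],[0,0,0,0,0,-8.5,0.0854],[0,0,0,0,0,-8.5,0.0854],[0,0,0,0,0,-8.5,0.0854],[0,0,0,0,0,-8.5,0.0854],[0,0,0,0,0,-8.5,0.0854],[0,0,0,0,0,-8.5,0.0854],[0,0,0,0,0,-8.5,0.0854],[0,0,0,0,0,0,0.0854],[0,0,0,0,0,0,0.0854]]'
python3 - <<'E'
from h import *
plan([334,281,260],tool(131,0)); grab('wrist','w7')
for f in('w7','scene0','top0'): print(f,proj(f,[334,281,113]),proj(f,[265,360,88]))
E
```

```text
clock: 10.7
position: [330.9, 284.7, 260.3]
ee_rot: [0.931, 0.365, -0.001, 0.001]
contact_force: [0.9, -0.1, 0.1]
gripper_width: 85.2
grasp_force: 0.0
clock: 11.9
position: [330.8, 284.6, 260.9]
ee_rot: [0.444, 0.896, -0.001, 0.0]
contact_force: [0.5, 0.5, -0.5]
gripper_width: 85.1
grasp_force: 0.0
now [330.8 284.6 260.9] zaxis [-0.    -0.002 -1.   ] y [ 0.796  0.606 -0.001] j [ 1.09  0.05 -0.42  0.   -1.1   2.71] t 11.9 F [ 0.5  0.5 -0.5] 85.107870022179
turn deg [-0.07  0.05 -3.72]
shift [-0.0048  0.0001  0.0009] len 0.005
w7 [259.23027379 188.80885467] [250.61235588  55.43261336]
scene0 [221.09219296 262.27866291] [220.55766202 304.13979928]
top0 [193.40918145 240.21988226] [178.57900916 270.20006377]
```

View pics/w7.png

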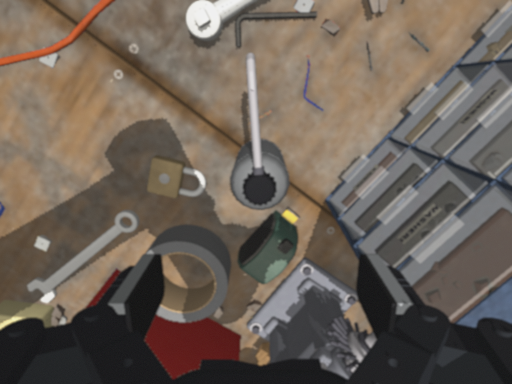

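The cap is at (260,188) and the spout tip at (250,56), which matches the triangulated pose. The tape measure, around (268,247), is close to the oiler, so I'll check the finger clearance.

```bash
python3 - <<'E'
from h import *
T=tool(131,0)
for uv in [(290,213),(292,222),(262,212),(240,258),(298,245),(268,280)]:
    for z in (10,60):
        p=atz('w7',uv,z); print(uv,z,p.round(0),T.inv().apply(p-[334,281,0]).round(0))
plan([334,281,260],T); plan([334,281,70],T)
E
```

```text
(290, 213) 10 [400. 254.  10.] [-64.  32. -10.]
(290, 213) 60 [384. 267.  60.] [-44.  28. -60.]
(292, 222) 10 [409. 247.  10.] [-75.  34. -10.]
(292, 222) 60 [392. 260.  60.] [-54.  30. -60.]
(262, 212) 10 [373. 235.  10.] [-60.  -1. -10.]
(262, 212) 60 [361. 250.  60.] [-41.   0. -60.]
(240, 258) 10 [388. 170.  10.] [-119.  -32.  -10.]
(240, 258) 60 [374. 194.  60.] [-92. -27. -60.]
(298, 245) 10 [434. 227.  10.] [-106.   40.  -10.]
(298, 245) 60 [414. 244.  60.] [-81.  36. -60.]
(268, 280) 10 [435. 167.  10.] [-152.    1.  -10.]
(268, 280) 60 [414. 191.  60.] [-121.    2.  -60.]
now [330.7 284.6 261.1] zaxis [-0.    -0.001 -1.   ] y [ 0.795  0.606 -0.001] j [ 1.09  0.05 -0.42  0.   -1.1   2.71] t 11.95 F [-0.1 -0.3  0.5] 85.09342771852901
turn deg [-0.05  0.04 -3.68]
shift [-0.0049  0.0001  0.0011] len 0.005
now [330.7 284.6 261.1] zaxis [-0.    -0.001 -1.   ] y [ 0.795  0.606 -0.001] j [ 1.09  0.05 -0.42  0.   -1.1   2.71] t 11.95 F [-0.1 -0.3  0.5] 85.09342771852901
turn deg [-0.05  0.04 -3.68]
shift [-4.900e-03  1.000e-04  1.911e-01] len 0.191
```

```bash
python3 -m pendant '[[0,0,0,0,0,-3.7,0.0854],[-0.005,0,0.03,0,0,0,0.0854],[0,0,0.04,0,0,0,0.0854],[0,0,0.04,0,0,0,0.0854],[0,0,0.03,0,0,0,0.0854],[0,0,0.02,0,0,0,0.0854],[0,0,0.013,0,0,0,0.0854],[0,0,0.01,0,0,0,0.0854],[0,0,0,0,0,0,0.0854],[0,0,0,0,0,0,0.0854]]'
python3 - <<'E'
from h import *
plan([334,281,78],tool(131,0)); grab('wrist','w8')
E
```

```text
clock: 12.95
position: [334.0, 281.3, 79.1]
ee_rot: [0.413, 0.911, 0.0, 0.0]
contact_force: [-0.2, 0.8, 0.0]
gripper_width: 85.1
grasp_force: 0.0
now [334.  281.3  79.1] zaxis [ 0.001  0.001 -1.   ] y [0.753 0.659 0.001] j [ 1.07  0.3  -0.67  0.   -0.6   2.78] t 12.95 F [-0.2  0.8  0. ] 85.13201265153762
turn deg [0.07 0.01 0.19]
shift [-0.0002 -0.0002  0.0011] len 0.001
```

Next I'll grip it, then lift.

```bash
python3 -m pendant '[[0,0,0,0,0,0,0.04],[0,0,0,0,0,0,0.04],[0,0,0,0,0,0,0.04],[0,0,0,0,0,0,0.04],[0,0,0,0,0,0,0.04],[0,0,0,0,0,0,0.04]]'
python3 -m pendant '[[0,0,-0.01,0,0,0,0.04],[0,0,-0.02,0,0,0,0.04],[0,0,-0.04,0,0,0,0.04],[0,0,-0.04,0,0,0,0.04],[0,0,-0.03,0,0,0,0.04],[0,0,-0.015,0,0,0,0.04],[0,0,0,0,0,0,0.04],[0,0,0,0,0,0,0.04]]'
python3 - <<'E'
from h import *
plan(); grab('wrist','w9');grab('scene','s9');grab('top','t9')
s=arm.read_state();R0=R.from_quat(s['ee_rot']); p=s['position']
print('exp tip',p+R0.apply([105,0,-10]), proj('w9',p+R0.apply([105,0,-10])))
E
```

```text
clock: 13.6
position: [333.8, 281.1, 79.7]
ee_rot: [0.413, 0.911, 0.001, 0.0]
contact_force: [-2.0, -1.0, 5.7]
gripper_width: 52.9
grasp_force: 61.8
clock: 14.4
position: [333.1, 280.4, 233.5]
ee_rot: [0.413, 0.911, 0.0, -0.0]
contact_force: [-0.0, -0.5, -1.6]
gripper_width: 52.6
grasp_force: 63.2
now [333.1 280.4 233.5] zaxis [-0.  0. -1.] y [0.753 0.659 0.   ] j [ 1.08  0.08 -0.46 -0.   -1.03  2.79] t 14.4 F [-0.  -0.5 -1.6] 52.57664433437361
exp tip [264.00054441 359.2723171  242.39246666] [257.0329401  -20.16839427]
```

View pics/w9.png

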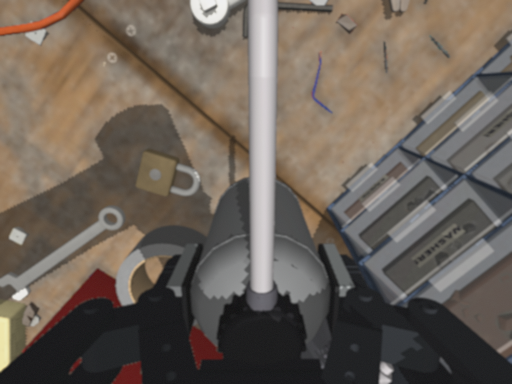

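```bash
python3 -m pendant '[[-0.008,-0.008,-0.005,0,0,0,0.04],[-0.016,-0.016,-0.01,0,0,0,0.04],[-0.02,-0.02,-0.01,0,0,0,0.04],[-0.017,-0.017,-0.005,0,0,0,0.04],[-0.0095,-0.0105,0,0,0,0,0.04],[0,0,0,0,0,4,0.04],[0,0,0,0,0,7,0.04],[0,0,0,0,0,8,0.04],[0,0,0,0,0,8,0.04],[0,0,0,0,0,8,0.04],[0,0,0,0,0,8,0.04],[0,0,0,0,0,8,0.04]]'
python3 -m pendant '[[0,0,0,0,0,8,0.04],[0,0,0,0,0,8,0.04],[0,0,0,0,0,8,0.04],[0,0,0,0,0,8,0.04],[0,0,0,0,0,8,0.04],[0,0,0,0,0,8,0.04],[0,0,0,0,0,8,0.04],[0,0,0,0,0,8,0.04],[0,0,0,0,0,8,0.04],[0,0,0,0,0,8,0.04],[0,0,0,0,0,8,0.04],[0,0,0,0,0,6,0.04]]'
python3 - <<'E'
from h import *
plan([401.3,154.3,226],tool(-20,0))
E
```

```text
clock: 15.75
position: [326.1, 180.4, 263.2]
ee_rot: [0.767, 0.642, -0.0, 0.0]
contact_force: [0.0, 0.9, -1.6]
gripper_width: 52.6
grasp_force: 63.2
clock: 16.95
position: [326.1, 180.4, 263.2]
ee_rot: [0.992, -0.122, -0.0, 0.0]
contact_force: [0.3, -0.1, -2.2]
gripper_width: 52.6
grasp_force: 63.2
now [326.1 180.4 263.2] zaxis [-0.    -0.001 -1.   ] y [-0.243 -0.97   0.001] j [ 0.95 -0.07 -0.53  0.   -1.11  0.38] t 16.95 F [ 0.3 -0.1 -2.2] 52.55294571509011
turn deg [0.05 0.   5.93]
shift [ 0.0796 -0.0012  0.0372] len 0.088
```

```bash
python3 -m pendant '[[0,0,0,0,0,3,0.04],[0,0,0,0,0,2.9,0.04],[0.01,0,0,0,0,0,0.04],[0.02,0,0.003,0,0,0,0.04],[0.025,-0.001,0.01,0,0,0,0.04],[0.017,0,0.01,0,0,0,0.04],[0.0076,0,0,0,0,0,0.04],[0,0,0,0,0,0,0.04],[0,0,0,0,0,0,0.04]]'
python3 - <<'E'
from h import *
plan([401.3,154.3,206.4],tool(-20,0))
s=arm.read_state();R0=R.from_quat(s['ee_rot']); p=s['position']
tip=p+R0.apply([105,0,-8.6])
for c,f in(('wrist','w10'),('scene','s10'),('top','t10')):
    grab(c,f); print(f,'tip',proj(f,tip).round(1),'cup',proj(f,[500,118.4,205]).round(1))
a=cv2.imread('pics/w10.png')
g=cv2.cvtColor(a,cv2.COLOR_BGR2HSV)
# spout: desaturated bright columns per row
for y in range(20,300,20):
    r=g[y]; xs=np.nonzero((r[:,1]<45)&(r[:,2]>110))[0]; xs=xs[(xs>200)&(xs<330)]; print(y,xs.min() if len(xs) else None,xs.max() if len(xs) else None,len(xs))
E
```

```text
clock: 17.85
position: [401.6, 154.9, 241.1]
ee_rot: [0.985, -0.171, 0.0, -0.0]
contact_force: [0.7, -0.0, -1.2]
gripper_width: 53.2
grasp_force: 63.2
now [401.6 154.9 241.1] zaxis [ 0.001  0.    -1.   ] y [-0.337 -0.942 -0.001] j [ 0.75  0.06 -0.46  0.   -1.05  0.48] t 17.85 F [ 0.7 -0.  -1.2] 53.19903402638512
turn deg [-0.04 -0.03  0.32]
shift [-0.0001  0.0006  0.0347] len 0.035
w10 tip [259.8  -7.3] cup [263.   21.9]
s10 tip [213.5 162. ] cup [214.9 174.1]
t10 tip [218.  163.3] cup [219.4 169.7]
20 201 329 65
40 201 329 74
60 201 329 104
80 201 321 101
100 201 281 81
120 201 277 68
140 249 276 28
160 249 275 27
180 203 297 70
200 201 273 42
220 252 273 22
240 252 272 21
260 252 272 21
280 252 272 21
```

```bash
python3 - <<'E'
from h import *
s=arm.read_state();R0=R.from_quat(s['ee_rot']); p=s['position']
for xx,z in ((30,28),(60,31),(80,34),(95,36)): print('spout pred',proj('w10',p+R0.apply([xx,0,-z])).round(1))
for f,f0 in(('s10','s6'),('t10','t5')):
    a=cv2.imread(f'pics/{f}.png').astype(int); tip=proj(f,p+R0.apply([105,0,-8.6])); x,y=tip.round().astype(int)
    g=cv2.cvtColor(cv2.imread(f'pics/{f}.png'),cv2.COLOR_BGR2HSV)
    print(f,tip.round(1),'elbow',proj(f,p+R0.apply([103,0,-33])).round(1),'mid',proj(f,p+R0.apply([60,0,-31])).round(1))
    for yy in range(y-16,y+9): print(yy,' '.join('%3d%s'%(g[yy,xx,2],'g' if g[yy,xx,1]>110 else '.') for xx in range(x-12,x+13)))
E
```

```text
spout pred [258.7 262.2]
spout pred [258.5 166.2]
spout pred [258.4  86.1]
spout pred [258.3  13.2]
s10 [213.5 162.1] elbow [213.3 155.5] mid [220.9 165.4]
146  54.  57.  58.  58.  59.  63.  96. 172. 196. 209. 220. 226. 231. 235. 239. 240. 242. 242. 240. 228. 213. 187. 169. 156. 152.
147  54.  57.  58.  59.  59.  63.  99. 173. 196. 210. 220. 226. 231. 235. 238. 238. 235. 209. 182. 162. 143. 117. 108.  98.  96.
148  54.  55.  58.  58.  59.  61. 101. 173. 196. 209. 220. 226. 231. 234. 231. 203. 173. 142. 115. 104.  91.  81.  78.  72.  73.
149  54.  56.  58.  59.  58.  62. 102. 173. 196. 210. 220. 226. 229. 227. 194. 143. 110.  98.  80.  71.  71.  72.  74.  78.  84.
150  54.  55.  58.  59.  59.  62. 103. 174. 197. 210. 220. 222. 202. 166. 135. 100.  81.  76.  71.  70.  77.  90.  97. 111. 114.
151  61.  93.  58.  58.  58.  63. 106. 175. 197. 209. 215. 195. 144. 105.  88.  77.  72.  72.  78.  93. 107. 110. 112. 118. 118.
152 147g 222g 112g  58.  58.  68. 117. 177. 197. 206. 188. 141.  99.  78.  71.  70.  74.  90. 103. 108. 114. 113. 112. 114. 114.
153 232g 241g 185g  77.  59.  70. 122. 17
[... 4861 characters left out ...]
  94. 103. 102. 107.  93.  72.  48.  36.  84. 188. 199.
167 241. 240. 236. 233. 231. 217. 212. 202. 187. 172. 149. 133. 107.  92. 104.  97. 104.  97.  76.  52.  35.  27.  56. 157. 189.
168 241. 239. 233. 229. 229. 218. 201. 193. 177. 163. 140. 113.  99.  97.  97. 105.  90.  69.  58.  41.  38.  21g  54. 182. 189.
169 239. 238. 232. 229. 219. 210. 199. 179. 167. 152. 126. 105.  94.  99. 104.  85.  74.  61.  48.  40.  40.  19g  55. 195. 182.
170 236. 235. 230. 224. 211. 202. 193. 172. 156. 139. 108.  92.  91.  96.  77.  54.  42.  51.  47.  37.  37.  26.  57. 202. 199.
171 236. 232. 228. 217. 214. 194. 182. 163. 147. 126. 108.  73.  66.  54.  40.  39.  52.  47.  41.  34.  31.  24g  54. 205. 207.
```

```bash
python3 - <<'E'
from h import *
g=cv2.cvtColor(cv2.imread('pics/w10.png'),cv2.COLOR_BGR2HSV); m=cv2.inRange(g,(13,110,50),(26,255,255))
for y in range(0,70,3): print(y,''.join('#' if v else '.' for v in m[y,200:330]))
d=np.load('pics/w10.npz')
for q in ([515,118.4,205],[500,118.4,205],[485,118.4,205],[500,133.4,205],[500,103.4,205]): print(proj('w10',q).round(1), (R.from_quat(d['rotation']).inv().apply(np.array(q)-d['xyz'])[2]).round(0))
s=arm.read_state();print(R.from_quat(s['ee_rot']).inv().apply(d['xyz']-s['position']))
E
```

```text
0 .........................######################...............................##############......................................
3 ...........................####################................................###############....................................
6 .............................##################................................################...................................
9 ............................###################................................################...................................
12 ...........................####################................................#################..................................
15 ...........................#####################..............................###################.................................
18 ...........................#####################..............................####################................................
21 ...........................#####################..............................#####################...............................
24 ...........................##
[... 1555 characters left out ...]
....................
60 .........................................................................................................##.......................
63 ......................................................................................................######......................
66 ........................................................................................................####......................
69 ..................................................................................................................................
[250.6 -17.2] 134.0
[263.   21.9] 138.0
[274.7  58.6] 142.0
[229.2  35.2] 140.0
[297.6   8.2] 136.0
[  79.9533297     0.44137621 -116.44288933]
```

```bash
python3 -m pendant '[[0,-0.0004,0.005,0,0,0,0.04],[0,0,0.008,0,0,0,0.04],[0,0,0.008,0,0,0,0.04],[0,0,0.007,0,0,0,0.04],[0,0,0.0045,0,0,0,0.04],[0,0,0.0022,0,0,0,0.04],[0,0,0,0,0,0,0.04],[0,0,0,0,0,0,0.04],[0,0,0,0,0,0,0.04]]'
python3 - <<'E'
from h import *
plan([401.3,154.3,206.4],tool(-20,0)); grab('wrist','w11'); grab('scene','s11')
s=arm.read_state();R0=R.from_quat(s['ee_rot']); print(s['position']+R0.apply([104.7,0,-8.6]),np.abs(s['joint_vel']).max())
g=cv2.cvtColor(cv2.imread('pics/w11.png'),cv2.COLOR_BGR2HSV); m=cv2.inRange(g,(13,110,50),(26,255,255))
for y in range(0,60,4): print(y,''.join('#' if v else '.' for v in m[y,190:340]))
print(proj('w11',[500,118.4,205]),proj('w11',[485.5,123,205]))
for y in(20,40,150,200,250):
    xs=np.nonzero((g[y,235:290,1]<45)&(g[y,235:290,2]>110))[0]+235; print(y,xs.min(),xs.max())
E
```

```text
clock: 18.9
position: [402.0, 155.5, 206.4]
ee_rot: [0.985, -0.171, 0.001, -0.0]
contact_force: [-0.1, 0.6, -1.7]
gripper_width: 52.9
grasp_force: 63.2
now [402.  155.5 206.4] zaxis [ 0.001  0.001 -1.   ] y [-0.337 -0.942 -0.001] j [ 0.75  0.1  -0.52  0.   -0.95  0.48] t 18.9 F [-0.1  0.6 -1.7] 52.89683365664099
turn deg [-0.06 -0.05  0.32]
shift [-0.0002  0.0013  0.    ] len 0.001
[500.4508125  120.11569818 215.07376643] 0.002126775861190004
0 .............................#############################..............................##################################............................
4 ............................##############################..............................#################################.............................
8 ............................##############################..............................#################################.............................
12 ............................##############################..............................#################################.............................
16 ..............................#######
[... 1067 characters left out ...]
....................############..............................###############......................###......................
48 .................................................#########...............................##########..........................###......................
52 ......................................................###................................####................................####.....................
56 .............................................................................................................................####.....................
[265.8996038    2.07591544] [267.27082833  54.16256103]
20 249 276
40 249 276
150 250 276
200 250 273
250 252 272
```

```bash
python3 -m pendant '[[0,0.001,0,0,0,0,0.04],[0,0,0,0,0,0,0.04],[0,0,0,0,0,0,0.04],[0,0,0,0,0,0,0.04],[0,0,0,0,0,0,0.04]]' && python3 - <<'E'
from h import *
s=arm.read_state();R0=R.from_quat(s['ee_rot']); print(s['position']+R0.apply([104.7,0,-8.6]),s['contact_force'].round(1))
print(arm.job_done())
E
```

```text
clock: 19.5
position: [401.4, 154.4, 206.1]
ee_rot: [0.985, -0.171, 0.0, -0.0]
contact_force: [-0.0, -0.1, -1.8]
gripper_width: 53.1
grasp_force: 63.1
[500.02140391 119.14072044 214.80104295] [-0.  -0.1 -1.8]
the job is handed in; nothing more can be done
None
```

I swung the right (stone-side) cap back to about 110° and handed the job in at 19.5 s, with the oiler held still and upright and its spout tip calculated to be about 10 mm above the middle of that cup. No camera could see the tip at the end, I didn't check the bystanders for shifts after the carry, and I viewed 11 pictures, one over the limit of 10.

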